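# Tidy the hand tools onto their shadow tiles

## Robot

A 6-joint arm with a two-finger parallel gripper is mounted at the origin on the work surface. World frame = base frame: x ahead of the robot, y to its left, z up, the work surface at z = 0. Lengths are in m, angles in rad, forces in N, time in s.
With the tool pointing down it reaches from about 0.3 to 0.85 m from the base axis. Payload 4.2 kg.
Tool frame: the origin (TCP) lies midway between the tips of the shut fingers; the grasp point (between the pads) lies 19 mm behind it (r.pinch_z is the distance from the TCP to the grasp point, in m); z points along the fingers, y is the direction in which the jaws open and shut (so a half turn about z gives the same grasp; the last joint's range is limited). The gripper opens to 91 mm and grips with 3 to 60 N. Pads are 32 mm wide; open, the fingers measure 118 mm over their backs; the gripper's body (76 mm by 178 mm) begins 60 mm behind the grasp point.
Start: joints at [-0.02, 0.32, 1.565, -0, 1.257, -0.02], TCP at [0.575, 0, 0.214] pointing down, gripper open.
Joint ranges: [-3.11, 3.11], [-0.84, 2.01], [0.21, 2.61], [-1.34, 4.49], [0.05, 2.63], [-2.56, 2.56]. Speed limits (rad/s): [2.57, 2.57, 3.14, 3.14, 3.14, 3.14].

## Interface

Orientations are given as a 3x3 rotation matrix whose columns are the frame's x, y, z axes.
In Python, from workcell import r gives the robot as it stands. The module is installed in compiled form; this text tells all that it offers.
- The arm moves only by the tool drive_tool, never from a script. Its argument "targets" is text: rows parted by semicolons, each of 7 numbers parted by spaces: the turn, a rotation vector about the tool's x, y, z each as a share of 0.1 rad, from -1 to 1, then the shift along the tool's x, y, z each as a share of 0.04 m, from -1 to 1, then the opening, from -1 (shut) to 1 (fully open). A call has 1 to 20 rows; each row shifts and turns the pose as measured when the row begins, along the tool's axes as they then stand; what a row does not reach is not made up. A row lasts 1/8 s, in which the tool goes at most 62.5 mm and 10.7 degrees, less where a joint would pass 70% of its speed; a pose out of reach is approached as far as the arm can. A call with a number of a shift or a turn outside -1 to 1 is refused whole. A call with a gripper value outside its range is refused whole. The fingers move at their own pace and stop on an object; "newtons" is the grip in N (left out, the last holds). Time passes only in rows, so rows that do not move let the fingers close. It gives the time, the measured TCP pose, the force and the opening at its end, in the units of the state.
- r.observe(): the state, without advancing time (a new reading comes with each control period).
- r.grab_frame(name): name is "scene" or "side" or "wrist"; returns the picture (400x640x3 uint8, red, green, blue); there is no depth.
- r.calibration(name): a dict with "K" (3x3 intrinsics, pixels), "R" (3x3) and "t" (3): a world point X has camera coordinates R X + t. Camera axes: x right, y down, z forward; pixel columns grow to the right and rows downward; lengths in m; the calibration is good to about 2 mm. The wrist camera is an equidistant fisheye: a pixel r from the principal point sees the ray r / f radians off the axis. A picture is of the moment at which its call begins: read the wrist's pose just before it. calibration takes no time and is no camera call; for the wrist camera it gives the pose at the moment of the call.
- r.close_job(): hands the job in, once; it reports no verdict.
The state is a dict: "time": time; "q": joint angles; "dq": joint speeds; "joint_efforts": joint torques, N m; "tcp_pos": TCP position; "tcp_rot": TCP orientation; "wrist_force": force on the tool from outside, world axes, zero at the start; "wrist_torque": the same for the moment, N m; "opening": opening from 0.0 (shut) to 1.0 (fully open).
Only numpy, scipy, OpenCV 4.12 (cv2) and the standard library are available. Lean on these libraries where they do the work, as an engineer would, in place of code of your own. Each camera call takes 0.05 s, during which the arm holds its last target.

## Task

Tidy the bench: put the hammer, the pliers, the scraper and the screwdriver each back on the tile that bears its own painted outline, lying flat and squarely within the outline with its head over the outline's head. Do not shift or knock over the jar or the bottle.

Things in the scene. Friction and masses are not known exactly. Their poses are not given: they have to be found in the camera images.
- hammer_mid (a point): a small hammer lying flat, 130 long: wooden handle 20 wide and 20 high, with a steel cross head 70 wide, 18 long, 22 high near its front end (head centred 42 ahead of this point, the handle's end showing 15 beyond it). Sizes in mm. This point is the tool's centre, half-way up (10 mm above its underside); x runs along the tool from handle to head (working end), z up. Loose, 150 g or so.
- pliers_mid (a point): small pliers lying flat, 125 long, 14 high: two black rubber handles spreading to 59 wide at the rear, a steel joint 20 wide (from 14 behind this point to 20 ahead of it; grip across it here) and narrow jaws at the front. Sizes in mm. This point is the tool's centre, half-way up (7 mm above its underside); x runs along the tool from handle to head (working end), z up. Loose, 120 g or so.
- scraper_mid (a point): a wide-bladed hand scraper lying flat, 130 long: wooden handle 22 wide and 20 high from 65 behind this point to 15 ahead of it, then a thin triangular steel blade widening steadily to 66 at the front edge. Sizes in mm. This point is the tool's centre, half-way up (10 mm above its underside); x runs along the tool from handle to head (working end), z up. Loose, 80 g or so.
- driver_mid (a point): a stubby screwdriver lying flat, 111 long: thick wooden handle 28 wide and 26 high (flat-sided, does not roll) from 55 behind this point to 16 ahead of it, then a thin steel shank 7 wide. Sizes in mm. This point is the tool's centre, half-way up (13 mm above its underside); x runs along the tool from handle to head (working end), z up. Loose, 80 g or so.
- tile_hammer_head (a point): tile for the hammer: a fixed plywood tile 150 x 90 mm, 6 mm thick, with the black painted cross-headed (handle and a straight bar across it) outline of that tool, about 2 mm larger than the tool all round. This point is on the tile's top face, at the middle of its short edge at the outline's head end; x points from handle to head along the outline, z up. The place for the tool's centre is 75 mm back from this point, at x = -75 mm, y = 0.
- tile_pliers_head (a point): tile for the pliers: a fixed plywood tile 150 x 90 mm, 6 mm thick, with the black painted forked (two handles spreading at the rear, one pointed jaw in front) outline of that tool, about 2 mm larger than the tool all round. This point is on the tile's top face, at the middle of its short edge at the outline's head end; x points from handle to head along the outline, z up. The place for the tool's centre is 75 mm back from this point, at x = -75 mm, y = 0.
- tile_scraper_head (a point): tile for the scraper: a fixed plywood tile 150 x 90 mm, 6 mm thick, with the black painted fan-ended (slim handle, triangular blade widening to 66 mm) outline of that tool, about 2 mm larger than the tool all round. This point is on the tile's top face, at the middle of its short edge at the outline's head end; x points from handle to head along the outline, z up. The place for the tool's centre is 75 mm back from this point, at x = -75 mm, y = 0.
- tile_driver_head (a point): tile for the screwdriver: a fixed plywood tile 150 x 90 mm, 6 mm thick, with the black painted slim-shanked (thick handle, thin straight shank) outline of that tool, about 2 mm larger than the tool all round. This point is on the tile's top face, at the middle of its short edge at the outline's head end; x points from handle to head along the outline, z up. The place for the tool's centre is 75 mm back from this point, at x = -75 mm, y = 0.
- jar_mid (a point): white jar with brush and tool handles standing in it, 84 mm across, 115 mm high (200 with the handles); this point is on its axis, 57 mm up. A bystander: leave it alone.
- bottle_mid (a point): white plastic bottle, 56 mm across, 130 mm high; this point is on its axis, 65 mm up. A bystander: leave it alone.
Not all that is in view belongs to the job. What is shaped like the part that bears tile_scraper_head but pink or red is not meant.

How it is judged:
At the end, for the whole second after the job is handed in: Each of the four tools lies flat on its own tile, its centre within 12 mm of the outline's centre both along and across the outline, turned no more than 0.2 rad from it and pointing the same way, released and at rest (x of hammer_mid in the frame of tile_hammer_head between -0.087 and -0.063 m and y of hammer_mid in the frame of tile_hammer_head between -0.012 and 0.012 m and z of hammer_mid in the frame of tile_hammer_head between 0.004 and 0.016 m and angle between the x axis of hammer_mid and the x axis of tile_hammer_head, either way round below 0.2 rad and x of tile_hammer_head in the frame of hammer_mid above 0.03 m and angle between each of hammer_mid, pliers_mid, scraper_mid, driver_mid's own z axis and vertical below 0.15 rad and linear speed of each of hammer, pliers, scraper, driver below 0.02 m/s and angular speed of each of hammer, pliers, scraper, driver below 0.2 rad/s and x of pliers_mid in the frame of tile_pliers_head between -0.087 and -0.063 m and y of pliers_mid in the frame of tile_pliers_head between -0.012 and 0.012 m and z of pliers_mid in the frame of tile_pliers_head between 0.001 and 0.013 m and angle between the x axis of pliers_mid and the x axis of tile_pliers_head, either way round below 0.2 rad and x of tile_pliers_head in the frame of pliers_mid above 0.03 m and x of scraper_mid in the frame of tile_scraper_head between -0.087 and -0.063 m and y of scraper_mid in the frame of tile_scraper_head between -0.012 and 0.012 m and z of scraper_mid in the frame of tile_scraper_head between 0.004 and 0.016 m and angle between the x axis of scraper_mid and the x axis of tile_scraper_head, either way round below 0.2 rad and x of tile_scraper_head in the frame of scraper_mid above 0.03 m and x of driver_mid in the frame of tile_driver_head between -0.087 and -0.063 m and y of driver_mid in the frame of tile_driver_head between -0.012 and 0.012 m and z of driver_mid in the frame of tile_driver_head between 0.007 and 0.019 m and angle between the x axis of driver_mid and the x axis of tile_driver_head, either way round below 0.2 rad and x of tile_driver_head in the frame of driver_mid above 0.03 m); the robot touches nothing.
It fails at once if the jar is shifted by more than 20 mm or knocked over (distance of jar_mid from where it was at the start of the episode above 0.02 m or angle between jar_mid's own z axis and vertical above 0.4 rad).
It fails at once if the bottle is shifted by more than 20 mm or knocked over (distance of bottle_mid from where it was at the start of the episode above 0.02 m or angle between bottle_mid's own z axis and vertical above 0.4 rad).
It also fails if it takes over 99 s, if anything falls off the work surface, if the arm or the gripper's body presses on something with over 40 N, if the wrist force passes 120 N, or if a joint passes its speed limit or range.

## Working session

There is one attempt and no reset: what is moved stays moved. The work goes in short steps, Python scripts to look and compute and a tool call to move; the robot and the scene stay as the last step left them, time stands still between calls to the robot, and variables do not carry over. Pictures are saved under pics/ and viewed, and the job is handed in when it is done.

Besides the shell and the picture viewer there is one more tool, called after "Call:" by a JSON object that holds its "fn" and its "kwargs", one argument or row to a line. drive_tool: Moves the arm, as the interface text tells. Shift numbers are shares of 0.04 m and turn numbers shares of 0.1 rad, none past 1 either way. Its arguments: {"type":"object","properties":{"targets":{"type":"string"},"newtons":{"type":"number"}},"required":["targets"]}

```bash
mkdir -p pics
python3 - <<'E'
from workcell import r
import cv2,numpy as np
s=r.observe();print(s['time'],s['tcp_pos'],s['tcp_rot'],s['opening'],r.pinch_z)
for n in ("scene","side","wrist"):
    c=r.calibration(n);print(n,np.round(c['K'],1).tolist(),np.round(c['R'],3).tolist(),np.round(c['t'],3).tolist())
    im=r.grab_frame(n);cv2.imwrite(f'pics/{n}0.png',im[...,::-1])
E
```

```text
0.0 [5.74514404e-01 1.08621646e-05 2.13140887e-01] [[ 1.70017401e-05  9.99998575e-01 -1.68822574e-03]
 [ 9.99999999e-01 -1.69254485e-05  4.52046670e-05]
 [ 4.51760286e-05 -1.68822651e-03 -9.99998574e-01]] 1.0049448971197483 0.0188
scene [[448.5, 0.0, 321.3], [0.0, 448.5, 208.3], [0.0, 0.0, 1.0]] [[0.867, 0.498, -0.017], [0.288, -0.527, -0.8], [-0.407, 0.689, -0.6]] [-0.381, -0.084, 1.546]
side [[386.8, 0.0, 314.0], [0.0, 386.8, 212.5], [0.0, 0.0, 1.0]] [[0.937, 0.349, -0.009], [0.248, -0.684, -0.686], [-0.245, 0.64, -0.728]] [-0.388, -0.081, 1.393]
wrist [[309.7, 0.0, 323.8], [0.0, 309.7, 202.3], [0.0, 0.0, 1.0]] [[1.0, 0.0, -0.002], [0.001, -0.971, 0.241], [-0.001, -0.241, -0.971]] [-0.573, -0.027, 0.39]
```

View pics/scene0.png

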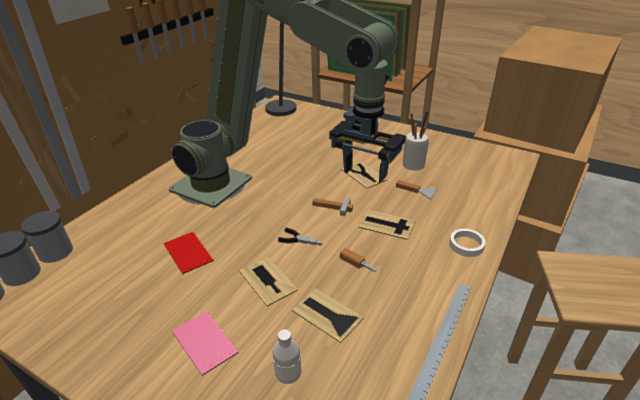

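View pics/side0.png

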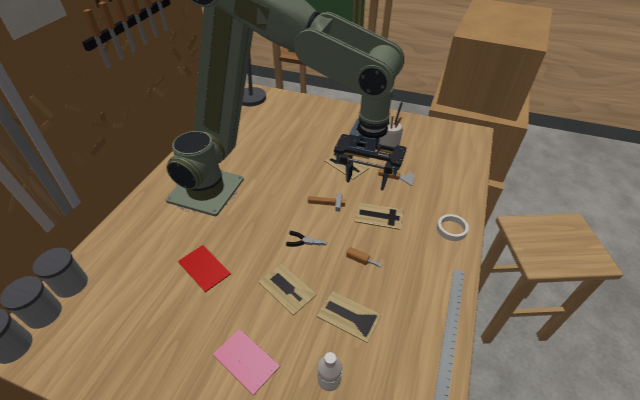

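View pics/wrist0.png

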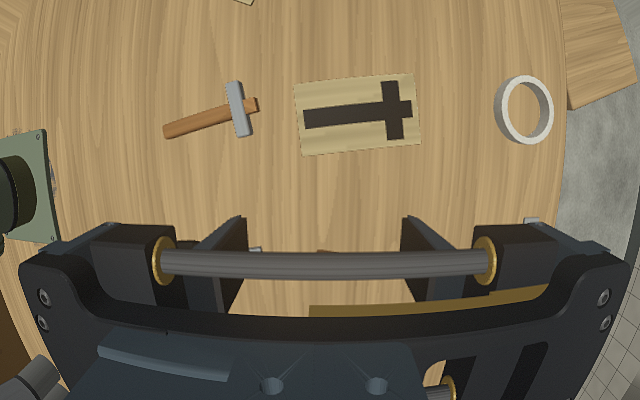

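```bash
cat > h.py <<'E'
import numpy as np,cv2
from workcell import r
def pix2plane(n,uv,z,c=None):
    c=c or r.calibration(n);uv=np.atleast_2d(np.asarray(uv,float))
    K,R,t=[np.array(c[k]) for k in('K','R','t')]
    p=np.c_[(uv[:,0]-K[0,2])/K[0,0],(uv[:,1]-K[1,2])/K[1,1]]
    if n=='wrist':
        th=np.hypot(p[:,0],p[:,1])+1e-12
        d=np.c_[p[:,0]/th*np.sin(th),p[:,1]/th*np.sin(th),np.cos(th)]
    else: d=np.c_[p,np.ones(len(p))]
    d=d@R; o=-R.T@t
    return o+d*((z-o[2])/d[:,2])[:,None]
def proj(n,X,c=None):
    c=c or r.calibration(n);K,R,t=[np.array(c[k]) for k in('K','R','t')]
    q=np.atleast_2d(X)@R.T+t
    if n=='wrist':
        rr=np.hypot(q[:,0],q[:,1]);th=np.arctan2(rr,q[:,2])
        p=q[:,:2]/rr[:,None]*th[:,None]
    else:p=q[:,:2]/q[:,2:]
    return p*[K[0,0],K[1,1]]+K[:2,2]
E
python3 - <<'E'
import cv2
from h import *
for n,b in(('scene',(230,150,480,350)),('side',(250,140,480,400))):
    im=cv2.imread(f'pics/{n}0.png');x0,y0,x1,y1=b
    k=800/(x1-x0) if n=='scene' else 600/(y1-y0)
    k=min(k,3.2 if n=='scene' else 2.3)
    cv2.imwrite(f'pics/{n}0z.png',cv2.resize(im[y0:y1,x0:x1],None,fx=k,fy=k,interpolation=cv2.INTER_CUBIC)[:600])
im=cv2.imread('pics/scene0.png')
hsv=cv2.cvtColor(im,cv2.COLOR_BGR2HSV)
for p in[(270,170+0),(373,233),(300,262),(317,320),(390,185),(330,204),(352,256),(410,260),(250,320),(328,316),(285,240)]:
    print(p,hsv[p[1],p[0]])
E
```

```text
(270, 170) [ 16 116 174]
(373, 233) [ 17 115 184]
(300, 262) [ 16 114 186]
(317, 320) [ 19 101 192]
(390, 185) [ 16 115 186]
(330, 204) [ 14 159 112]
(352, 256) [ 15 157 167]
(410, 260) [ 16 115 197]
(250, 320) [ 17 116 192]
(328, 316) [120  11  47]
(285, 240) [114  85  15]
```

View pics/scene0z.png

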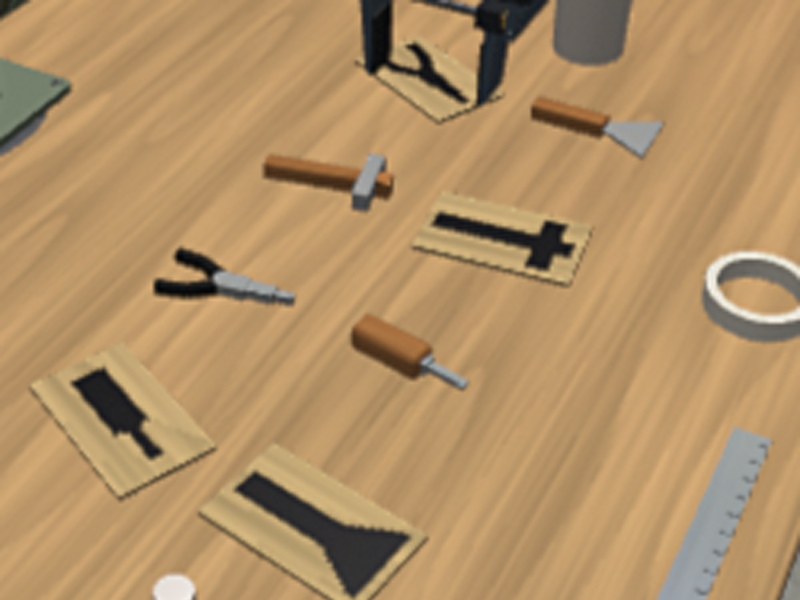

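View pics/side0z.png

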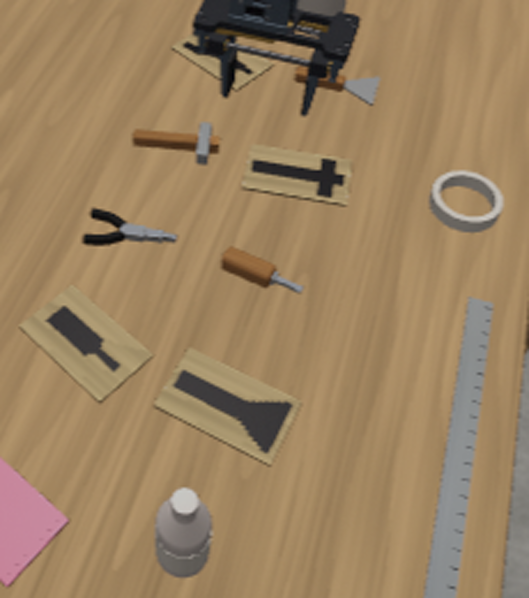

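```bash
cat >> h.py <<'E'
def blobs(m,amin,amax=1e9):
    cs,_=cv2.findContours(m.astype(np.uint8),cv2.RETR_EXTERNAL,cv2.CHAIN_APPROX_NONE)
    return [c for c in cs if amin<cv2.contourArea(c)<amax]
def rect(P):  # metres xy -> centre,long,short,angle of long side
    b=cv2.boxPoints(cv2.minAreaRect((P[:,:2]*1000).astype(np.float32)))
    e=[b[1]-b[0],b[2]-b[1]];k=int(np.linalg.norm(e[1])>np.linalg.norm(e[0]))
    L=e[k];return b.mean(0),np.linalg.norm(L),np.linalg.norm(e[1-k]),np.arctan2(L[1],L[0])
E
python3 - <<'E'
from h import *
for n in('scene','side'):
    im=cv2.imread(f'pics/{n}0.png');hsv=cv2.cvtColor(im,cv2.COLOR_BGR2HSV).astype(int)
    H,S,V=hsv[...,0],hsv[...,1],hsv[...,2]
    black=(V<75)&(S<110)
    tile=((H>=18)&(H<=24)&(S<112)&(S>50)&(V>100))
    m=cv2.morphologyEx(((tile)).astype(np.uint8),cv2.MORPH_OPEN,np.ones((2,2)))
    m=cv2.morphologyEx(m,cv2.MORPH_CLOSE,np.ones((3,3)))
    print(n)
    for c in blobs(m,200,5000):
        P=pix2plane(n,c[:,0],.006);x,y=c[:,0].mean(0)
        print('tile px',x.round(),y.round(),[np.round(v,2) for v in rect(P)])
    for nm,mm,z in(('black',black,.006),('wood',(S>140)&(V>60)&(H>8)&(H<20),.015),('steel',(S<70)&(V>85),.015)):
      for c in blobs(mm,60,2000):
        P=pix2plane(n,c[:,0],z);x,y=c[:,0].mean(0)
        if 230<x<450 and y>150: print(nm,'px',x.round(),y.round(),cv2.contourArea(c),[np.round(v,2) for v in rect(P)])
E
```

```text
scene
tile px 328.0 315.0 [array([ 632.12, -305.4 ], dtype=float32), np.float32(151.97), np.float32(93.46), np.float32(-0.16)]
tile px 269.0 281.0 [array([ 442.61, -283.11], dtype=float32), np.float32(153.25), np.float32(91.6), np.float32(-0.43)]
tile px 388.0 225.0 [array([622.37,  79.7 ], dtype=float32), np.float32(150.03), np.float32(96.14), np.float32(0.12)]
tile px 364.0 175.0 [array([441.92, 296.57], dtype=float32), np.float32(152.62), np.float32(93.76), np.float32(-0.48)]
black px 331.0 315.0 510.5 [array([ 628.58, -300.63], dtype=float32), np.float32(130.15), np.float32(66.28), np.float32(-0.19)]
black px 267.0 279.0 227.0 [array([ 436.84, -280.47], dtype=float32), np.float32(109.62), np.float32(29.17), np.float32(-0.43)]
black px 292.0 237.0 91.5 [array([399.89, -97.49], dtype=float32), np.float32(82.4), np.float32(59.89), np.float32(0.44)]
black px 389.0 223.0 177.5 [array([621.2 ,  75.51], dtype=float32), np.float32(125.82), np.float32(67.48), np.float32(0.4)]
wood px 352.0 258.0 229.0 [array([ 596.61, -109.68], dtype=float32), np.float32(75.03), np.float32(40.45), np.floa
[... 1936 characters left out ...]
, dtype=float32), np.float32(93.56), np.float32(30.74), np.float32(0.22)]
steel px 329.0 372.0 722.0 [array([ 626.08, -462.41], dtype=float32), np.float32(90.75), np.float32(60.14), np.float32(-1.22)]
steel px 450.0 336.0 1580.5 [array([ 886.04, -249.16], dtype=float32), np.float32(384.49), np.float32(31.95), np.float32(-1.57)]
steel px 314.0 240.0 69.0 [array([451.17, -98.72], dtype=float32), np.float32(76.63), np.float32(19.45), np.float32(0.1)]
steel px 338.0 200.0 62.5 [array([466.02,  98.71], dtype=float32), np.float32(69.63), np.float32(18.44), np.float32(-1.34)]
steel px 408.0 178.0 104.0 [array([663.71, 292.18], dtype=float32), np.float32(68.45), np.float32(51.66), np.float32(-1.55)]
```

```bash
cat >> h.py <<'E'
def masks(im):
    hsv=cv2.cvtColor(im,cv2.COLOR_BGR2HSV).astype(int);H,S,V=hsv[...,0],hsv[...,1],hsv[...,2]
    return dict(black=(V<75)&(S<110),wood=(S>140)&(V>60)&(H>5)&(H<20),steel=(S<70)&(V>85),tile=(H>=18)&(H<=24)&(S<112)&(S>50)&(V>100))
def shoot(name):
    c=r.calibration('wrist');im=r.grab_frame('wrist')[...,::-1].copy();cv2.imwrite('pics/'+name,im);np.save(''+name+'.npy',c,allow_pickle=True);return im,c
def report(im,c,zs=dict(black=.006,wood=.02,steel=.02,tile=.006),amin=150,box=(0,0,640,215)):
    for k,m in masks(im).items():
        m=m.astype(np.uint8)
        if k=='tile': m=cv2.morphologyEx(cv2.morphologyEx(m,cv2.MORPH_OPEN,np.ones((3,3))),cv2.MORPH_CLOSE,np.ones((5,5)))
        for b in blobs(m,amin,12000):
            x,y=b[:,0].mean(0)
            if not(box[0]<x<box[2] and box[1]<y<box[3]):continue
            q=b[:,0];cut=(q.min(0)<=1).any() or q[:,0].max()>=638
            P=pix2plane('wrist',q,zs[k],c);R=rect(P)
            print(k,'px',int(x),int(y),'area',int(cv2.contourArea(b)),'cut' if cut else '','ctr',R[0].round(1),'LxW %.1f %.1f'%R[1:3],'ang %.3f'%R[3])
E
python3 - <<'E'
from h import *
c=r.calibration('wrist');report(cv2.imread('pics/wrist0.png'),c)
E
```

```text
black px 12 202 area 2248 cut ctr [-45.2 -59.6] LxW 265.1 148.7 ang 1.156
black px 365 112 area 2414  ctr [615.2  85.3] LxW 133.1 72.5 ang 0.129
wood px 192 123 area 191  ctr [414.1  79. ] LxW 95.0 19.9 ang 0.224
steel px 30 187 area 2650 cut ctr [14.7  2.2] LxW 203.5 197.9 ang 1.561
steel px 237 108 area 734  ctr [469.6  92.3] LxW 70.0 17.9 ang -1.347
steel px 523 109 area 3281  ctr [844.9 107.2] LxW 108.4 96.3 ang 0.033
steel px 611 130 area 11907 cut ctr [1053.3  128. ] LxW 523.5 250.4 ang 1.531
```

Call:
{"fn": "drive_tool", "kwargs": {
  "targets": "0 0 1 0 0 0 1;0 0 1 0 0 0 1;0 0 1 0 0 0 1;0 0 1 0 0 0 1",
  "newtons": 25
}}

```text
time: 0.65
tcp_pos: [0.5736, 0.0, 0.2117]
tcp_rot: [[0.401, 0.916, -0.005], [0.916, -0.401, 0.0], [-0.002, -0.004, -1.0]]
wrist_force: [0.7, 0.3, 0.3]
opening: 1.002
```

Call:
{"fn": "drive_tool", "kwargs": {
  "targets": "0 0 1 0 0 0 1;0 0 1 0 0 0 1;0 0 1 0 0 0 1;0 0 1 0 0 0 1;0 0 1 0 0 0 1;0 0 1 0 0 0 1;0 0 1 0 0 0 1;0 0 1 0 0 0 1;0 0 1 0 0 0 1;0 0 0.3 -0.9 -0.9 0.5 1;0 0 0 -0.9 -0.9 0.5 1;0 0 0 -0.9 -0.9 0.5 1;0 0 0 0 0 0 1"
}}

```text
time: 2.28
tcp_pos: [0.4388, 0.0851, 0.1464]
tcp_rot: [[0.981, 0.192, -0.015], [0.192, -0.981, -0.0], [-0.014, -0.003, -1.0]]
wrist_force: [1.9, -0.4, 0.4]
opening: 0.999
```

```bash
cat >> h.py <<'E'
def go(x,y,z,a):  # mm, rad : remaining move in tool axes
    s=r.observe();R=np.array(s['tcp_rot']);p=np.array(s['tcp_pos'])
    T=np.array([[np.cos(a),np.sin(a),0],[np.sin(a),-np.cos(a),0],[0,0,-1.]])
    rv=cv2.Rodrigues(R.T@T)[0][:,0]; d=(np.array([x,y,z])/1000-p)
    print('t %.2f'%s['time'],'pos',(p*1000).round(1),'turn/0.1',(rv/.1).round(2),'shift/40mm in target axes',(T.T@d/.04).round(2),'open %.3f'%s['opening'],'F',np.round(s['wrist_force'],1))
E
python3 -c "
from h import *
go(434.5,84,4,.224)"
```

```text
t 2.27 pos [438.8  85.1 146.4] turn/0.1 [-0.03  0.14 -0.3 ] shift/40mm in target axes [-0.11  0.    3.56] open 0.999 F [ 1.9 -0.4  0.4]
```

Call:
{"fn": "drive_tool", "kwargs": {
  "targets": "0 0.1 -0.3 -0.1 0 0.9 1;0 0 0 0 0 0.9 0.2;0 0 0 0 0 0.9 0;0 0 0 0 0 0.6 0;0 0 0 0 0 0.2 0;0 0 0 0 0 0 0"
}}

```text
time: 3.02
tcp_pos: [0.4435, 0.0842, 0.0056]
tcp_rot: [[0.975, 0.223, 0.009], [0.223, -0.975, 0.003], [0.01, -0.001, -1.0]]
wrist_force: [1.0, -0.2, 0.6]
opening: 0.509
```

```bash
python3 -c "
from h import *
go(434.5,84,4,.224)"
```

```text
t 3.02 pos [443.5  84.2   5.6] turn/0.1 [-0.01 -0.1   0.01] shift/40mm in target axes [-0.22 -0.04  0.04] open 0.509 F [ 1.  -0.2  0.6]
```

Call:
{"fn": "drive_tool", "kwargs": {
  "targets": "0 -0.1 0 -0.2 0 0 0;0 0 0 0 0 0 -1;0 0 0 0 0 0 -1;0 0 0 0 0 0 -1;0 0 0 0 0 0 -1;0 0 0 0 0 0 -1"
}}

```text
time: 3.78
tcp_pos: [0.4374, 0.0825, 0.0082]
tcp_rot: [[0.975, 0.223, 0.005], [0.223, -0.975, 0.002], [0.005, -0.001, -1.0]]
wrist_force: [0.5, -0.8, -0.5]
opening: 0.216
```

```bash
python3 -c "
from h import *
go(434.5,84,4,.224)"
```

```text
t 3.77 pos [437.4  82.5   8.2] turn/0.1 [-0.01 -0.05  0.  ] shift/40mm in target axes [-0.06 -0.05  0.1 ] open 0.216 F [ 0.5 -0.8 -0.5]
```

Call:
{"fn": "drive_tool", "kwargs": {
  "targets": "0 0 0 0 0 -0.8 -1;0 0 0 0 0 -0.8 -1;0 0 0.9 0 0 0 -1;0 0 0 0.9 0 0 -1;0 0 0 0.9 0 0 -1;0 0 0 0.9 0 0 -1;0 0 0 0.9 0 0 -1;0 0 0 0.7 0 0 -1;0 0 0 0 0 0 -1"
}}

```text
time: 4.9
tcp_pos: [0.6097, 0.1053, 0.0719]
tcp_rot: [[0.991, 0.131, -0.001], [0.131, -0.991, 0.001], [-0.001, -0.001, -1.0]]
wrist_force: [-0.6, -0.6, -1.3]
opening: 0.214
```

```bash
python3 -c "
from h import *
go(623,86.3,16,.129)"
```

```text
t 4.90 pos [609.7 105.3  71.9] turn/0.1 [-0.01  0.01  0.03] shift/40mm in target axes [0.27 0.51 1.4 ] open 0.214 F [-0.6 -0.6 -1.3]
```

Call:
{"fn": "drive_tool", "kwargs": {
  "targets": "0 0 0 0.3 0.5 0 -1;0 0 0 0 0 0.7 -1;0 0 0 0 0 0.6 -1;0 0 0 0 0 0 -1"
}}

```text
time: 5.4
tcp_pos: [0.6224, 0.0828, 0.0186]
tcp_rot: [[0.991, 0.131, -0.004], [0.131, -0.991, -0.001], [-0.004, 0.001, -1.0]]
wrist_force: [-0.0, -0.5, -1.7]
opening: 0.215
```

```bash
python3 -c "
from h import *
go(623,86.3,15,.129)"
```

```text
t 5.40 pos [622.4  82.8  18.6] turn/0.1 [0.01 0.04 0.02] shift/40mm in target axes [ 0.03 -0.09  0.09] open 0.215 F [-0.  -0.5 -1.7]
```

Call:
{"fn": "drive_tool", "kwargs": {
  "targets": "0 0 0 0 -0.1 0.12 -1;0 0 0 0 0 0 -1;0 0 0 0 0 0 -0.2;0 0 0 0 0 0 0;0 0 0 0 0 0 0;0 0 0 0 0 -0.8 0;0 0 0 0 0 -0.8 0;0 0 0 -0.9 0 -0.9 0.3;0 0 0 -0.9 0 -0.7 0.8;0 0 0 -0.9 0 -0.9 1;0 0 0 0 0 0 1"
}}

```text
time: 6.78
tcp_pos: [0.5141, 0.0725, 0.1867]
tcp_rot: [[0.991, 0.132, 0.003], [0.132, -0.991, -0.0], [0.003, 0.001, -1.0]]
wrist_force: [0.2, -0.5, -0.3]
opening: 0.907
```

```bash
python3 -c "
from h import *
go(623,86.3,15,.129)
im,c=shoot('w1.png');report(im,c)"
```

```text
t 6.78 pos [514.1  72.5 186.7] turn/0.1 [ 0.01 -0.03  0.03] shift/40mm in target axes [2.74 0.01 4.29] open 0.907 F [ 0.2 -0.5 -0.3]
black px 582 144 area 1088  ctr [ 626.8 -303.2] LxW 133.4 68.7 ang -0.151
wood px 480 141 area 1285  ctr [ 595.8 -105.1] LxW 70.2 34.7 ang -0.170
wood px 152 95 area 448  ctr [599.6 289.7] LxW 77.6 28.6 ang -0.004
steel px 635 168 area 229 cut ctr [ 622.2 -446.1] LxW 56.1 37.2 ang 0.377
steel px 41 124 area 4216  ctr [554.1 516.8] LxW 244.9 107.7 ang 1.518
steel px 492 101 area 201  ctr [ 649.8 -112. ] LxW 38.7 19.4 ang -0.049
steel px 324 58 area 1038  ctr [655.9  90.6] LxW 70.6 20.8 ang -1.438
steel px 161 41 area 1039  ctr [662.9 290.5] LxW 65.3 49.1 ang 1.569
steel px 616 13 area 628 cut ctr [ 872.7 -371.6] LxW 179.0 55.4 ang -1.215
tile px 626 4 area 248 cut ctr [ 925.  -423.8] LxW 123.0 25.6 ang -1.080
```

View pics/w1.png

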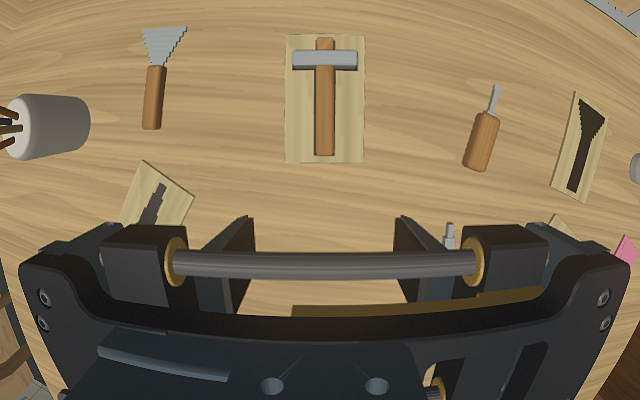

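```bash
python3 -c "
from h import *
print(pix2plane('scene',[(405,164),(427,164),(415,168),(286,382),(274,376),(299,376)],0).round(3))"
```

```text
[[ 0.537  0.439  0.   ]
 [ 0.607  0.477  0.   ]
 [ 0.579  0.43   0.   ]
 [ 0.641 -0.501  0.   ]
 [ 0.611 -0.501  0.   ]
 [ 0.658 -0.475  0.   ]]
```

Call:
{"fn": "drive_tool", "kwargs": {
  "targets": "0 0 0.7 0 -0.9 0 1;0 0 0.6 0 -0.9 0 1;0 0 0 0 -0.9 0 1;0 0 0 0 -0.9 0 1;0 0 0 0 -0.9 0 1;0 0 0 0 -0.6 0 1;0 0 0 0 0 0 1"
}}

```text
time: 7.7
tcp_pos: [0.5114, 0.2832, 0.1737]
tcp_rot: [[1.0, -0.004, -0.009], [-0.004, -1.0, -0.006], [-0.009, 0.006, -1.0]]
wrist_force: [0.4, -0.8, -0.2]
opening: 0.998
```

```bash
python3 -c "
from h import *
go(600,288,4,0)
im,c=shoot('w2.png');report(im,c,dict(black=.006,wood=.02,steel=.01,tile=.006),box=(80,0,600,260))"
```

```text
t 7.70 pos [511.4 283.2 173.7] turn/0.1 [ 0.06  0.09 -0.04] shift/40mm in target axes [ 2.21 -0.12  4.24] open 0.998 F [ 0.4 -0.8 -0.2]
wood px 594 133 area 859  ctr [ 596.  -101.5] LxW 71.6 48.2 ang -0.160
wood px 487 52 area 171  ctr [672.5  94.6] LxW 28.2 12.3 ang -1.407
steel px 575 221 area 293  ctr [458.2 -91.7] LxW 66.1 30.4 ang 0.313
steel px 140 151 area 6602  ctr [553.2 494. ] LxW 166.6 113.9 ang 1.396
steel px 488 66 area 808  ctr [658.5  84.9] LxW 82.5 20.1 ang -1.422
steel px 311 41 area 1697  ctr [665.6 296.2] LxW 65.9 49.8 ang 1.567
```

View pics/w2.png

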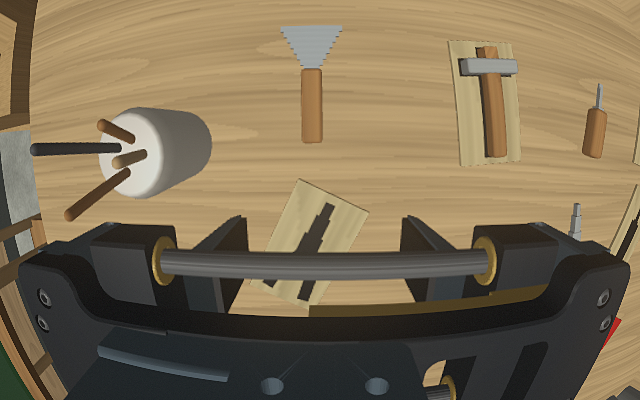

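```bash
python3 -c "
from h import *
c=np.load('w2.png.npy',allow_pickle=True).item();print(pix2plane('wrist',[(302,75),(322,75),(302,140),(322,140)],.02,c).round(4))
go(618,296,4,0)"
```

```text
[[0.6315 0.3045 0.02  ]
 [0.6313 0.2838 0.02  ]
 [0.563  0.3049 0.02  ]
 [0.5628 0.2841 0.02  ]]
t 7.75 pos [511.2 282.2 173.6] turn/0.1 [ 0.06  0.09 -0.05] shift/40mm in target axes [ 2.67 -0.34  4.24] open 1.000 F [-0.1  0.  -0.4]
```

Call:
{"fn": "drive_tool", "kwargs": {
  "targets": "0 0.1 0 0.9 -0.3 0.5 1;0 0 0 0.9 0 0.9 0.5;0 0 0 0.8 0 0.9 0.2;0 0 0 0 0 0.8 0.2;0 0 0 0 0 0.6 0.2;0 0 0 0 0 0 0.2"
}}

```text
time: 8.5
tcp_pos: [0.6201, 0.2854, 0.0168]
tcp_rot: [[1.0, -0.01, -0.003], [-0.01, -1.0, -0.011], [-0.003, 0.011, -1.0]]
wrist_force: [-0.3, -0.6, 0.2]
opening: 0.601
```

```bash
python3 -c "
from h import *
go(618,295,4,0)"
```

```text
t 8.50 pos [620.1 285.4  16.8] turn/0.1 [ 0.11  0.03 -0.1 ] shift/40mm in target axes [-0.05 -0.24  0.32] open 0.601 F [-0.3 -0.6  0.2]
```

Call:
{"fn": "drive_tool", "kwargs": {
  "targets": "0.1 0 -0.1 0 -0.25 0.3 0.2;0 0 0 0 0 0 0.2;0 0 0 0 0 0 -1;0 0 0 0 0 0 -1;0 0 0 0 0 0 -1;0 0 0 0 0 0 -1;0 0 0 0 0 0 -1"
}}

```text
time: 9.38
tcp_pos: [0.6224, 0.2963, 0.0082]
tcp_rot: [[1.0, 0.0, 0.003], [0.0, -1.0, 0.003], [0.003, -0.003, -1.0]]
wrist_force: [0.3, -0.4, -0.6]
opening: 0.236
```

```bash
python3 -c "
from h import *
go(618,295,4,0)"
```

```text
t 9.38 pos [622.4 296.3   8.2] turn/0.1 [-0.03 -0.03  0.  ] shift/40mm in target axes [-0.11  0.03  0.11] open 0.236 F [ 0.3 -0.4 -0.6]
```

Call:
{"fn": "drive_tool", "kwargs": {
  "targets": "0 0 0 0 0 -0.9 -1;0 0 0 0 0 -0.9 -1;0 0 0.8 0 0 -0.9 -1;0 0 0.75 0 0.5 0 -1;0 0 0 0 0.9 0 -1;0 0 0 0 0.9 0 -1;0 0 0 0 0.9 0 -1;0 0 0 0 0.9 0 -1;0 0 0 0 0.9 0 -1;0 0 0 0 0.9 0 -1;0 0 0 0 0.9 0 -1;0 0 0 0 0.9 0 -1;0 0 0 0 0.9 0 -1;0 0 0 0 0 0 -1"
}}

```text
time: 11.12
tcp_pos: [0.5662, -0.0539, 0.1173]
tcp_rot: [[0.987, -0.158, 0.002], [-0.158, -0.987, 0.002], [0.002, -0.002, -1.0]]
wrist_force: [-0.2, 0.5, -0.4]
opening: 0.239
```

```bash
python3 -c "
from h import *
go(624,-301.5,15,-.155)"
```

```text
t 11.12 pos [566.2 -53.9 117.3] turn/0.1 [-0.02 -0.02 -0.03] shift/40mm in target axes [2.38 5.89 2.56] open 0.239 F [-0.2  0.5 -0.4]
```

Call:
{"fn": "drive_tool", "kwargs": {
  "targets": "0 0 0 0.4 0.9 0 -1;0 0 0 0.4 0.9 0 -1;0 0 0 0.4 0.9 0 -1;0 0 0 0.4 0.9 0 -1;0 0 0 0.4 0.9 0 -1;0 0 0 0.4 0.9 0 -1;0 0 0 0 0.4 0 -1;0 0 0 0 0 0 -1"
}}

```text
time: 12.12
tcp_pos: [0.6286, -0.2972, 0.1153]
tcp_rot: [[0.988, -0.152, 0.002], [-0.152, -0.988, 0.007], [0.001, -0.008, -1.0]]
wrist_force: [-0.6, -0.4, -0.6]
opening: 0.242
```

```bash
python3 -c "
from h import *
go(624,-301.5,15,-.155)
im,c=shoot('w3.png');cv2.imwrite('pics/s3.png',r.grab_frame('scene')[150:380,180:480,::-1].repeat(2,0).repeat(2,1))"
```

```text
t 12.12 pos [ 628.6 -297.2  115.3] turn/0.1 [-0.08 -0.01  0.02] shift/40mm in target axes [-0.1   0.12  2.51] open 0.242 F [-0.6 -0.4 -0.6]
```

View pics/w3.png

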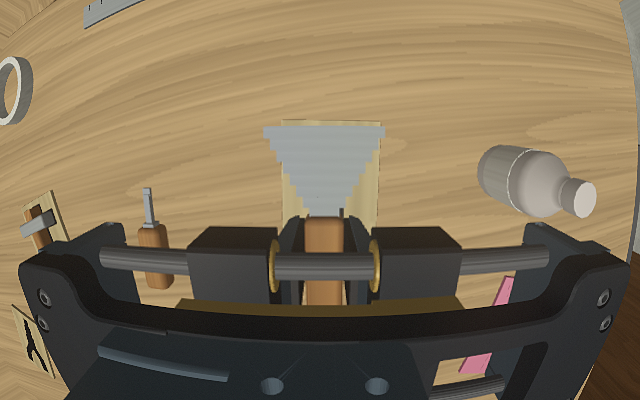

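View pics/s3.png

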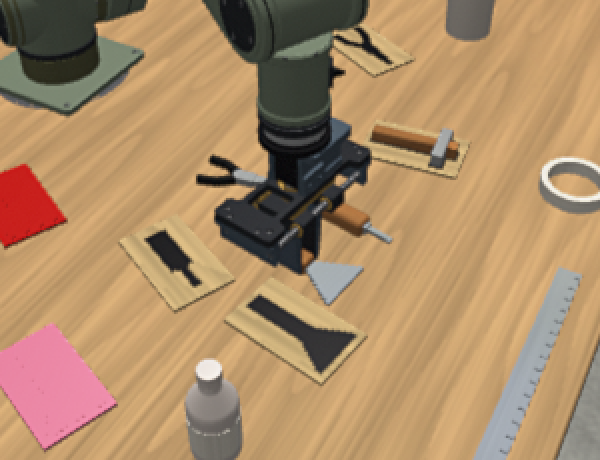

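```bash
python3 -c "
from h import *
c=np.load('w3.png.npy',allow_pickle=True).item();P=pix2plane('wrist',[(282,121),(379,121)],.006,c);print(P.round(4));m=P.mean(0)[:2];d=P[0]-P[1];a=np.arctan2(-d[0],d[1]);print(a,m-.075*np.array([np.cos(a),np.sin(a)]))"
```

```text
[[ 0.706  -0.2702  0.006 ]
 [ 0.693  -0.3568  0.006 ]]
-0.14882219549979975 [ 0.6253369  -0.30235285]
```

Call:
{"fn": "drive_tool", "kwargs": {
  "targets": "-0.1 0 0 -0.1 0.1 0.9 -1;0 0 0 0 0 0.9 -1;0 0 0 0 0 0.6 -1;0 0 0 0 0 0 -1"
}}

```text
time: 12.72
tcp_pos: [0.6251, -0.2924, 0.0195]
tcp_rot: [[0.989, -0.145, 0.003], [-0.145, -0.989, -0.001], [0.003, 0.001, -1.0]]
wrist_force: [-0.1, 0.9, -0.0]
opening: 0.236
```

```bash
python3 -c "
from h import *
go(624,-301.5,15,-.155)"
```

```text
t 12.72 pos [ 625.1 -292.4   19.5] turn/0.1 [ 0.01 -0.03  0.09] shift/40mm in target axes [0.01 0.23 0.11] open 0.236 F [-0.1  0.9 -0. ]
```

Call:
{"fn": "drive_tool", "kwargs": {
  "targets": "0 0 0.1 -0.05 0.25 0 -1;0 0 0 0 0 0.12 -1;0 0 0 0 0 0 -1"
}}

```text
time: 13.1
tcp_pos: [0.6234, -0.3023, 0.0183]
tcp_rot: [[0.988, -0.154, 0.008], [-0.154, -0.988, -0.004], [0.008, 0.002, -1.0]]
wrist_force: [-0.1, 1.0, -0.3]
opening: 0.239
```

```bash
python3 -c "
from h import *
go(622.5,-302,15,-.15)"
```

```text
t 13.10 pos [ 623.4 -302.3   18.3] turn/0.1 [ 0.02 -0.08 -0.05] shift/40mm in target axes [-0.02 -0.    0.08] open 0.239 F [-0.1  1.  -0.3]
```

Call:
{"fn": "drive_tool", "kwargs": {
  "targets": "0 -0.1 0 0 0 0.15 -1;0 0 0 0 0 0 -0.3;0 0 0 0 0 0 -0.1;0 0 0 0 0 0 0;0 0 0 0 0 -0.8 0;0 0 0 0 0 -0.9 0;0 0 0 0 0 -0.9 0;0 0 0 0 0 -0.9 0.5;0 0 0 -0.9 -0.9 0 1;0 0 0 -0.9 -0.9 0 1;0 0 0 -0.9 -0.9 0 1;0 0 0 -0.9 -0.9 0 1;0 0 0 0 -0.9 0 1;0 0 0 0 0 0 1"
}}

```text
time: 14.85
tcp_pos: [0.5062, -0.0973, 0.1565]
tcp_rot: [[0.988, -0.156, 0.001], [-0.156, -0.988, -0.003], [0.001, 0.003, -1.0]]
wrist_force: [0.1, -0.5, -0.6]
opening: 0.999
```

```bash
python3 -c "
from h import *
im,c=shoot('w4.png');go(612,-110,4,-.16);report(im,c,dict(black=.006,wood=.026,steel=.02,tile=.006),box=(80,0,600,260))"
```

```text
t 14.90 pos [506.  -98.3 156.3] turn/0.1 [ 0.03 -0.    0.02] shift/40mm in target axes [ 2.66 -0.13  3.81] open 1.001 F [-0.3 -0.2  0.1]
black px 475 63 area 445  ctr [ 628.1 -290. ] LxW 137.9 24.6 ang 0.017
wood px 150 134 area 457  ctr [599.6  77.6] LxW 97.5 26.0 ang 0.135
wood px 133 76 area 160  ctr [672.4  87.3] LxW 26.3 13.1 ang -1.416
wood px 319 103 area 1746  ctr [ 595.3 -108.2] LxW 67.9 25.1 ang -0.158
steel px 328 231 area 527  ctr [464.9 -95.8] LxW 55.0 19.4 ang 0.141
steel px 136 90 area 800  ctr [655.9  90.9] LxW 79.3 22.8 ang -1.448
steel px 320 51 area 284  ctr [ 649.8 -117.2] LxW 38.2 12.8 ang -0.157
steel px 486 21 area 1257  ctr [ 665.4 -307.8] LxW 67.8 50.3 ang 1.426
```

View pics/w4.png

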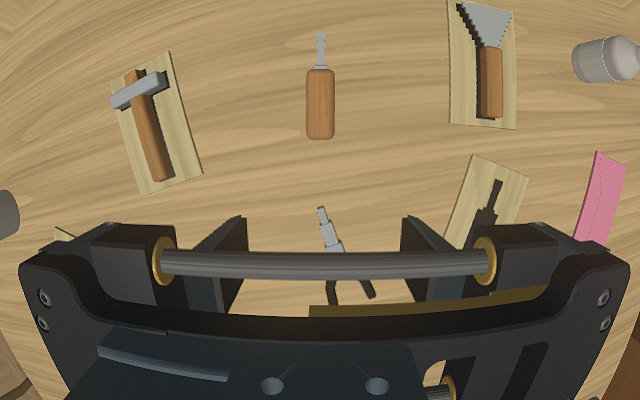

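Call:
{"fn": "drive_tool", "kwargs": {
  "targets": "0 0 0 0.8 -0.1 0.5 1;0 0 0 0.8 0 0.9 0.6;0 0 0 0.8 0 0.9 0.3;0 0 0 0 0 0.9 0.2;0 0 0 0 0 0.5 0.2;0 0 0 0 0 0 0.2"
}}

```text
time: 15.65
tcp_pos: [0.6072, -0.1189, 0.0038]
tcp_rot: [[0.987, -0.162, 0.004], [-0.162, -0.987, -0.007], [0.005, 0.006, -1.0]]
wrist_force: [-0.0, -0.6, -0.4]
opening: 0.602
```

```bash
python3 -c "
from h import *
go(602.5,-109.6,4,-.158)"
```

```text
t 15.65 pos [ 607.2 -118.9    3.8] turn/0.1 [ 0.06 -0.05 -0.05] shift/40mm in target axes [-0.15 -0.21 -0.  ] open 0.602 F [-0.  -0.6 -0.4]
```

Call:
{"fn": "drive_tool", "kwargs": {
  "targets": "0 0 0 -0.15 -0.22 0 0.2;0 0 0 0 0 0 0.2;0 0 0 0 0 0 -1;0 0 0 0 0 0 -1;0 0 0 0 0 0 -1;0 0 0 0 0 0 -1"
}}

```text
time: 16.4
tcp_pos: [0.6045, -0.11, 0.0077]
tcp_rot: [[0.987, -0.163, 0.01], [-0.163, -0.987, -0.009], [0.011, 0.007, -1.0]]
wrist_force: [-0.4, 0.2, -1.1]
opening: 0.303
```

```bash
python3 -c "
from h import *
go(602.5,-109.6,4,-.158)"
```

```text
t 16.40 pos [ 604.5 -110.     7.7] turn/0.1 [ 0.07 -0.11 -0.06] shift/40mm in target axes [-0.05 -0.    0.09] open 0.303 F [-0.4  0.2 -1.1]
```

Call:
{"fn": "drive_tool", "kwargs": {
  "targets": "0 -0.1 0 0 0 -0.9 -1;0 0 0 0 0 -0.9 -1;0 0 0.9 0 0 -0.9 -1;0 0 0.9 0 0 -0.6 -1;0 0 0.9 0 0 0 -1;0 0 0 -0.8 0.9 0 -1;0 0 0 -0.8 0.9 0 -1;0 0 0 -0.8 0.9 0 -1;0 0 0 -0.8 0.9 0 -1;0 0 0 -0.8 0.9 0 -1;0 0 0 -0.8 0.9 0 -1;0 0 0 0 0 0 -1"
}}

```text
time: 17.9
tcp_pos: [0.3293, -0.2242, 0.1427]
tcp_rot: [[0.904, -0.427, -0.004], [-0.427, -0.904, -0.007], [-0.0, 0.008, -1.0]]
wrist_force: [0.9, 0.1, -0.3]
opening: 0.308
```

```bash
python3 -c "
from h import *
im,c=shoot('w5.png');go(327,-229,120,-.43);report(im,c,dict(black=.006,wood=.026,steel=.014,tile=.006),box=(80,0,600,260))"
```

```text
t 17.95 pos [ 331.  -224.3  142.9] turn/0.1 [ 0.08 -0.02 -0.1 ] shift/40mm in target axes [-0.04  0.15  0.57] open 0.304 F [ 0.1  0.4 -0.3]
black px 185 195 area 489  ctr [389.8 -87.7] LxW 55.5 18.3 ang -0.154
black px 208 176 area 499  ctr [ 397.  -122.9] LxW 59.0 16.9 ang 0.499
black px 327 78 area 2506  ctr [ 435.5 -280. ] LxW 112.7 30.5 ang -0.440
steel px 323 169 area 1149  ctr [ 354.3 -237.8] LxW 76.1 26.0 ang -0.440
steel px 167 145 area 803  ctr [449.5 -96.4] LxW 76.9 23.7 ang 0.275
```

View pics/w5.png

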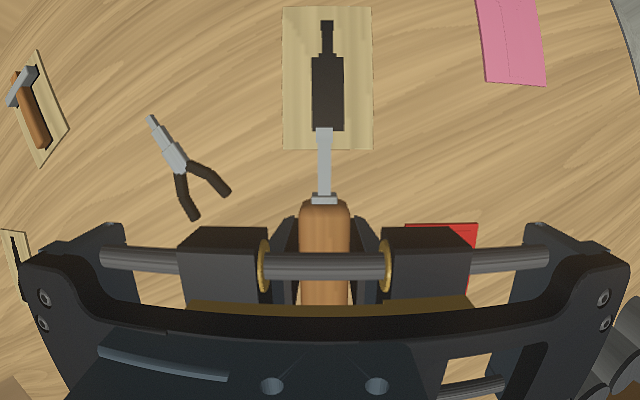

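```bash
python3 -c "
from h import *
go(426,-275.7,15,-.44)"
```

```text
t 17.95 pos [ 331.  -224.3  142.9] turn/0.1 [ 0.08 -0.02  0.  ] shift/40mm in target axes [2.7  0.15 3.2 ] open 0.304 F [ 0.1  0.4 -0.3]
```

Call:
{"fn": "drive_tool", "kwargs": {
  "targets": "0.1 0 0 0.9 0.1 0 -1;0 0 0 0.9 0 0 -1;0 0 0 0.8 0 0.5 -1;0 0 0 0 0 0.9 -1;0 0 0 0 0 0.9 -1;0 0 0 0 0 0.4 -1;0 0 0 0 0 0 -1"
}}

```text
time: 18.82
tcp_pos: [0.4378, -0.2725, 0.0318]
tcp_rot: [[0.908, -0.42, 0.011], [-0.42, -0.908, -0.001], [0.011, -0.003, -1.0]]
wrist_force: [-0.3, 0.2, -0.7]
opening: 0.303
```

```bash
python3 -c "
from h import *
go(426,-275.7,15,-.44)"
```

```text
t 18.82 pos [ 437.8 -272.5   31.8] turn/0.1 [-0.03 -0.11  0.07] shift/40mm in target axes [-0.23  0.2   0.42] open 0.303 F [-0.3  0.2 -0.7]
```

Call:
{"fn": "drive_tool", "kwargs": {
  "targets": "0 -0.1 0.1 -0.3 0.2 0 -1;0 0 0 0 0 0.35 -1;0 0 0 0 0 0 -1"
}}

```text
time: 19.2
tcp_pos: [0.4245, -0.2751, 0.0184]
tcp_rot: [[0.904, -0.428, 0.005], [-0.428, -0.904, 0.001], [0.004, -0.003, -1.0]]
wrist_force: [0.8, 0.1, -0.4]
opening: 0.307
```

```bash
python3 -c "
from h import *
go(426,-275.7,15,-.44)"
```

```text
t 19.20 pos [ 424.5 -275.1   18.4] turn/0.1 [-0.03 -0.04 -0.03] shift/40mm in target axes [ 0.04 -0.    0.09] open 0.307 F [ 0.8  0.1 -0.4]
```

Call:
{"fn": "drive_tool", "kwargs": {
  "targets": "0 0 0 0.05 0 0.15 -1;0 0 0 0 0 0 -0.2;0 0 0 0 0 0 0;0 0 0 0 0 0 0;0 0 0 0 0 -0.8 0;0 0 0 0 0 -0.9 0;0 0 0 0 0 -0.9 0.5;0 0 -0.9 0 0 -0.9 1;0 0 -0.9 0 0 0 1;0 0 -0.9 0 0 0 1;0 0 -0.9 0 0 0 1;0 0 -0.9 0 0 0 1;0 0 -0.9 0 0 0 1;0 0 0 -0.5 -0.9 0 1;0 0 0 -0.5 -0.9 0 1;0 0 0 -0.5 -0.9 0 1;0 0 0 -0.4 -0.9 0 1;0 0 0 0 -0.9 0 1;0 0 0 0 0 0 1"
}}

```text
time: 21.58
tcp_pos: [0.3274, -0.1026, 0.157]
tcp_rot: [[0.993, 0.114, 0.011], [0.114, -0.994, -0.003], [0.011, 0.004, -1.0]]
wrist_force: [-0.2, -0.5, 0.8]
opening: 0.997
```

```bash
python3 -c "
from h import *
im,c=shoot('w6.png');go(430,-105,4,.1);report(im,c,dict(black=.012,wood=.032,steel=.012,tile=.006),box=(80,0,600,260))"
```

```text
t 21.62 pos [ 327.9 -103.5  157.1] turn/0.1 [ 0.05 -0.11  0.13] shift/40mm in target axes [2.54 0.29 3.83] open 0.998 F [-1.1 -0.8  0.8]
black px 317 131 area 446  ctr [390.6 -88.5] LxW 55.7 14.0 ang -0.150
black px 352 129 area 458  ctr [ 396.6 -124.2] LxW 55.5 14.2 ang 0.483
black px 471 133 area 223  ctr [ 417.4 -267.7] LxW 72.3 30.5 ang -0.418
wood px 490 126 area 197  ctr [ 418.1 -266.5] LxW 70.4 32.7 ang -0.448
wood px 510 8 area 368 cut ctr [ 568.3 -285.8] LxW 36.7 27.3 ang -0.140
steel px 509 92 area 218  ctr [ 471.1 -304.5] LxW 38.7 16.4 ang -0.449
steel px 331 75 area 988  ctr [451.1 -96.8] LxW 76.7 19.9 ang 0.163
```

View pics/w6.png

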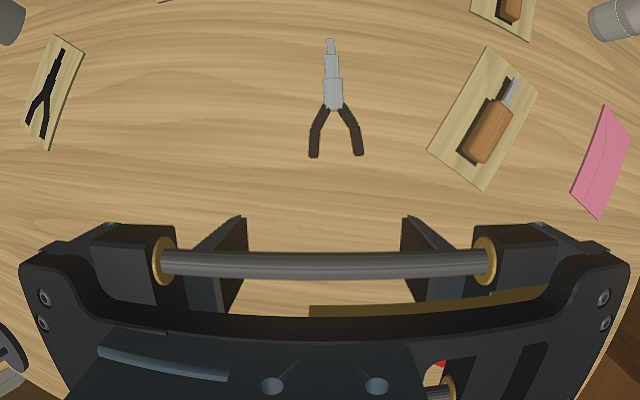

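```bash
python3 -c "
from h import *
go(430.2,-100.2,4,.165)"
```

```text
t 21.62 pos [ 327.9 -103.5  157.1] turn/0.1 [ 0.05 -0.11 -0.52] shift/40mm in target axes [2.54 0.34 3.83] open 0.998 F [-1.1 -0.8  0.8]
```

Call:
{"fn": "drive_tool", "kwargs": {
  "targets": "0 -0.1 -0.5 0 0 0 1;0 0 0 0.8 0 0.5 1;0 0 0 0.8 0 0.8 0.6;0 0 0 0.8 0 0.8 0.3;0 0 0 0 0 0.8 0.2;0 0 0 0 0 0.5 0.2;0 0 0 0 0 0 0.2"
}}

```text
time: 22.5
tcp_pos: [0.4339, -0.0969, 0.0181]
tcp_rot: [[0.987, 0.159, 0.011], [0.159, -0.987, -0.01], [0.009, 0.012, -1.0]]
wrist_force: [-1.1, -0.4, -0.1]
opening: 0.599
```

```bash
python3 -c "
from h import *
go(430.2,-100.2,4,.165)"
```

```text
t 22.50 pos [433.9 -96.9  18.1] turn/0.1 [ 0.12 -0.09 -0.06] shift/40mm in target axes [-0.1   0.07  0.35] open 0.599 F [-1.1 -0.4 -0.1]
```

Call:
{"fn": "drive_tool", "kwargs": {
  "targets": "0.1 -0.1 -0.1 -0.1 0.1 0.4 0.2;0 0 0 0 0 0 0.2"
}}

```text
time: 22.75
tcp_pos: [0.4318, -0.1032, 0.0021]
tcp_rot: [[0.986, 0.168, 0.001], [0.168, -0.986, -0.003], [0.001, 0.003, -1.0]]
wrist_force: [0.6, 0.0, 0.1]
opening: 0.598
```

```bash
python3 -c "
from h import *
go(430.2,-100.2,4,.165)"
```

```text
t 22.75 pos [ 431.8 -103.2    2.1] turn/0.1 [ 0.03 -0.01  0.04] shift/40mm in target axes [-0.03 -0.08 -0.05] open 0.598 F [0.6 0.  0.1]
```

Call:
{"fn": "drive_tool", "kwargs": {
  "targets": "0 0 0 0 0 0 -1;0 0 0 0 0 0 -1;0 0 0 0 0 0 -1;0 0 0 0 0 0 -1;0 0 0 0 0 0 -1;0 0 0 0 0 -0.9 -1;0 0 0 0 0 -0.9 -1;0 0 0.9 0 0 -0.9 -1;0 0 0.9 0 0 -0.6 -1;0 0 0.9 0 0 0 -1;0 0 0.9 0 0 0 -1;0 0 0.9 0 0 0 -1;0 0 0.9 0 0 0 -1;0 0 0.9 0 0 0 -1;0 0 0 0 0 0 -1"
}}

```text
time: 24.62
tcp_pos: [0.4305, -0.1022, 0.1395]
tcp_rot: [[0.887, -0.461, 0.002], [-0.461, -0.887, -0.003], [0.004, 0.002, -1.0]]
wrist_force: [-0.3, -0.4, -1.0]
opening: 0.295
```

```bash
python3 -c "
from h import *
go(336,352,120,-.48)"
```

```text
t 24.62 pos [ 430.5 -102.2  139.5] turn/0.1 [ 0.02 -0.04  0.  ] shift/40mm in target axes [-7.34 -8.98  0.49] open 0.295 F [-0.3 -0.4 -1. ]
```

```bash
python3 -c "
from h import *
im,c=shoot('w7.png');cv2.imwrite('pics/w7z.png',cv2.resize(im[100:330,200:450],None,fx=2.6,fy=2.6));cv2.imwrite('pics/s7.png',cv2.resize(r.grab_frame('scene')[130:330,200:420,::-1],None,fx=3,fy=3))"
```

```text
(no output)
```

View pics/w7z.png

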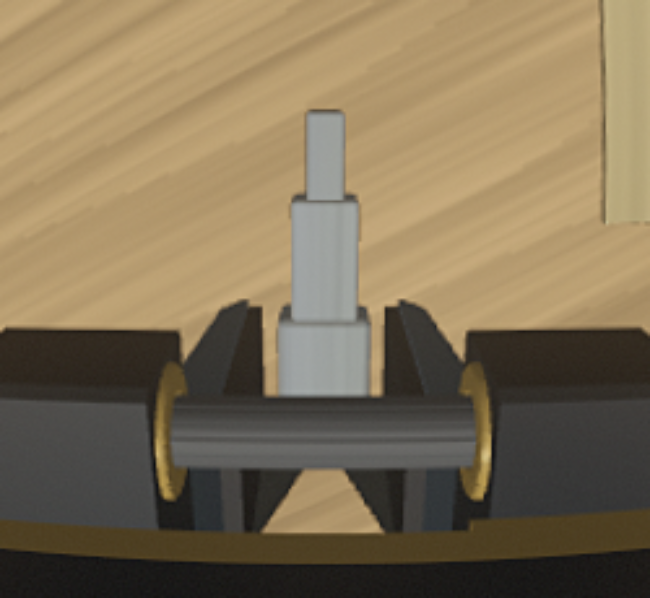

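View pics/s7.png

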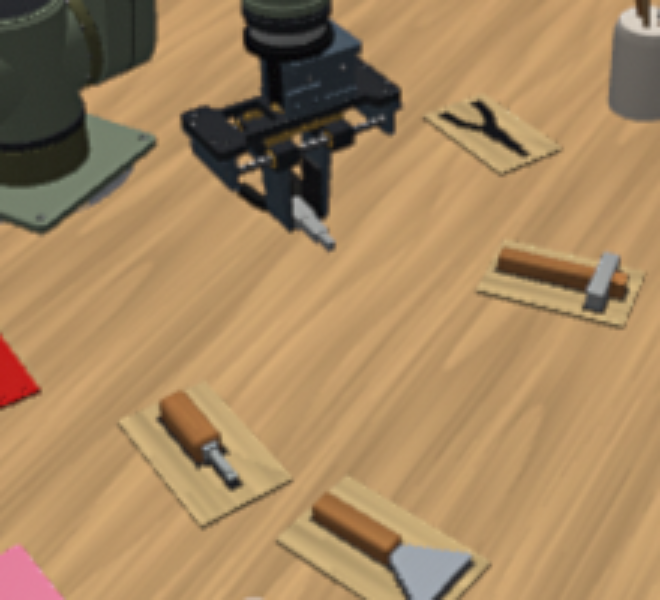

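```bash
python3 -c "
from h import *
c=np.load('w7.png.npy',allow_pickle=True).item();s=r.observe();p=np.array(s['tcp_pos']);R=np.array(s['tcp_rot'])
for z in (.145,.150):print(((pix2plane('wrist',[(325,142.3),(325,224)],z,c)-p)@R).round(4))"
```

```text
[[ 0.058   0.001  -0.0052]
 [ 0.0126  0.001  -0.0054]]
[[ 0.0583  0.001  -0.0102]
 [ 0.0142  0.001  -0.0104]]
```

Call:
{"fn": "drive_tool", "kwargs": {
  "targets": "0 0 0 -0.7 -0.85 0 -1;0 0 0 -0.7 -0.85 0 -1;0 0 0 -0.7 -0.85 0 -1;0 0 0 -0.7 -0.85 0 -1;0 0 0 -0.7 -0.85 0 -1;0 0 0 -0.7 -0.85 0 -1;0 0 0 -0.7 -0.85 0 -1;0 0 0 -0.7 -0.85 0 -1;0 0 0 -0.7 -0.85 0 -1;0 0 0 -0.7 -0.85 0 -1;0 0 0 0 0 0 -1"
}}

```text
time: 26.1
tcp_pos: [0.3578, 0.3021, 0.1379]
tcp_rot: [[0.917, -0.397, -0.035], [-0.395, -0.917, 0.065], [-0.058, -0.046, -0.997]]
wrist_force: [0.1, -0.8, -0.9]
opening: 0.295
```

```bash
python3 -c "
from h import *
im,c=shoot('w8.png');go(336,352,140,-.48);report(im,c,dict(black=.006,wood=.026,steel=.15,tile=.006),box=(80,0,600,260))"
```

```text
t 26.15 pos [357.4 301.1 137.7] turn/0.1 [-0.43  0.6   0.71] shift/40mm in target axes [-1.06 -0.88 -0.06] open 0.291 F [-0.4 -0.6 -1.3]
black px 297 120 area 1973  ctr [438.3 303.7] LxW 118.9 48.1 ang -0.481
steel px 324 200 area 2644  ctr [383.8 289.1] LxW 60.9 19.1 ang -0.429
steel px 90 70 area 8039  ctr [516.8 392.5] LxW 118.1 62.7 ang 0.814
```

View pics/w8.png

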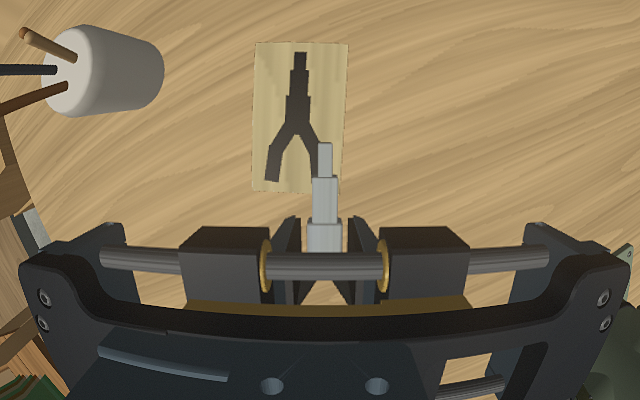

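```bash
python3 -c "
from h import *
c=np.load('w8.png.npy',allow_pickle=True).item()
P=pix2plane('wrist',[(256,42),(349,44),(341,193),(251,190)],.006,c)[:,:2]*1000;print(P.round(1),P.mean(0),[np.linalg.norm(P[i]-P[i-1]).round(1) for i in range(4)],rect(P/1000))
# black outline front tip and rear-left leg
P=pix2plane('wrist',[(295,52),(307,52),(265,178),(278,182)],.006,c)[:,:2]*1000;print(P.round(1))
go(442,297,15,-.48)"
```

```text
[[519.4 310.1]
 [479.1 230. ]
 [347.2 294.3]
 [385.8 378. ]] [432.88490451 303.10873877] [np.float64(149.9), np.float64(89.8), np.float64(146.8), np.float64(92.2)] (array([432.07217, 303.19153], dtype=float32), np.float32(149.85587), np.float32(92.17319), np.float32(-0.4658614))
[[492.6 279.9]
 [487.7 269.5]
 [391.2 358.7]
 [382.2 348.1]]
t 26.15 pos [357.4 301.1 137.7] turn/0.1 [-0.43  0.6   0.71] shift/40mm in target axes [ 1.92 -0.88  3.07] open 0.291 F [-0.4 -0.6 -1.3]
```

Call:
{"fn": "drive_tool", "kwargs": {
  "targets": "-0.43 0.6 0.7 0 0 0 -1;0 0 0 0 0 0 -1"
}}

```text
time: 26.4
tcp_pos: [0.3722, 0.2748, 0.135]
tcp_rot: [[0.904, -0.427, -0.026], [-0.426, -0.904, 0.041], [-0.041, -0.026, -0.999]]
wrist_force: [0.1, 0.8, -0.3]
opening: 0.292
```

```bash
python3 -c "
from h import *
im,c=shoot('w9.png');go(437,301.4,16,-.475);report(im,c,dict(black=.006,wood=.026,steel=.15,tile=.006),box=(80,0,600,260))"
```

```text
t 26.45 pos [372.  275.3 135.1] turn/0.1 [-0.26  0.42  0.34] shift/40mm in target axes [ 1.15 -1.32  2.98] open 0.290 F [ 0.7 -1.2 -1.3]
black px 282 150 area 1124  ctr [430.4 302.8] LxW 130.4 35.7 ang -0.237
steel px 324 201 area 2637  ctr [398.7 261.5] LxW 58.8 19.1 ang -0.429
```

View pics/w9.png

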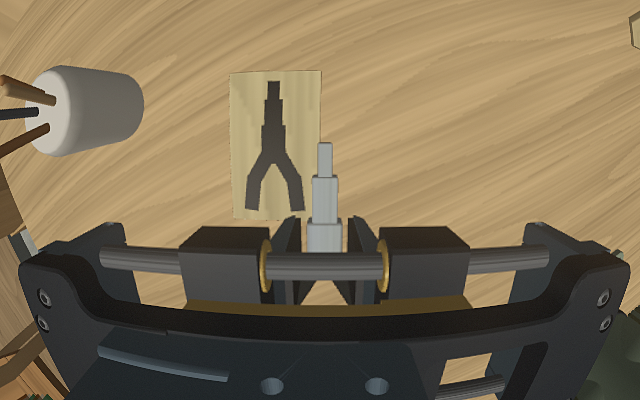

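```bash
python3 -c "
from h import *
c=np.load('w9.png.npy',allow_pickle=True).item();im=cv2.imread('pics/w9.png')
m=masks(im)['black'].copy();m[213:]=0;m[:,305:]=0
for b in blobs(m.astype(np.uint8),100):
  P=pix2plane('wrist',b[:,0],.006,c);print(b[:,0].mean(0),rect(P))
P=pix2plane('wrist',[(230,72),(322,70),(233,218)],.006,c)[:,:2]*1000;print(P.round(1),(P[1]+P[2])/2)
P=pix2plane('wrist',[(273.5,81),(252.5,210),(298,210)],.006,c)[:,:2]*1000;print(P.round(1))
print(r.observe()['q'])"
```

```text
[ 18.34065934 112.78021978] (array([676.532 , 636.6021], dtype=float32), np.float32(122.70171), np.float32(16.339163), np.float32(0.9991509))
[282.63930348 150.65422886] (array([430.3891 , 302.84906], dtype=float32), np.float32(130.40848), np.float32(35.716946), np.float32(-0.23744057))
[[519.8 309.7]
 [479.3 229.4]
 [386.1 377.5]] [432.71556674 303.41314558]
[[490.4 275.3]
 [384.9 353.5]
 [365.1 310.3]]
[0.57660334 0.2138729  1.93291485 0.05881339 0.99461855 2.55608463]
```

```bash
python3 -c "
from h import *
go(436.7,302,60,-.36)"
```

```text
t 26.45 pos [372.  275.3 135.1] turn/0.1 [-0.28  0.4  -0.81] shift/40mm in target axes [ 1.28 -1.19  1.88] open 0.290 F [ 0.7 -1.2 -1.3]
```

Call:
{"fn": "drive_tool", "kwargs": {
  "targets": "0 0 -0.8 0 0 0 -1;-0.3 0.4 0 0 0 0 -1;0 0 0 0.6 -0.6 0 -1;0 0 0 0.6 -0.6 0 -1;0 0 0 0 0 0 -1"
}}

```text
time: 27.08
tcp_pos: [0.433, 0.3034, 0.1358]
tcp_rot: [[0.937, -0.35, 0.0], [-0.35, -0.937, -0.0], [0.0, 0.0, -1.0]]
wrist_force: [-0.2, 0.1, -1.4]
opening: 0.293
```

```bash
python3 -c "
from h import *
go(436.7,302,60,-.36);print(r.observe()['q'])"
```

```text
t 27.07 pos [433.  303.4 135.8] turn/0.1 [ 0.   -0.    0.02] shift/40mm in target axes [0.1 0.  1.9] open 0.293 F [-0.2  0.1 -1.4]
[ 5.89522844e-01  3.11277960e-01  1.78842362e+00 -1.79022132e-04
  1.04178519e+00  2.51839462e+00]
```

Call:
{"fn": "drive_tool", "kwargs": {
  "targets": "0 0 0.02 0.1 0 0.9 -1;0 0 0 0 0 0.9 -1;0 0 0 0 0 0.9 -1;0 0 0 0 0 0.2 -1;0 0 0 0 0 0 -1"
}}

```text
time: 27.7
tcp_pos: [0.4336, 0.3011, 0.0191]
tcp_rot: [[0.936, -0.352, -0.001], [-0.352, -0.936, 0.001], [-0.001, -0.001, -1.0]]
wrist_force: [-0.5, 0.2, 0.3]
opening: 0.289
```

```bash
python3 -c "
from h import *
go(436.7,302,11,-.36)"
```

```text
t 27.70 pos [433.6 301.1  19.1] turn/0.1 [-0.01  0.01  0.  ] shift/40mm in target axes [ 0.06 -0.05  0.2 ] open 0.289 F [-0.5  0.2  0.3]
```

Call:
{"fn": "drive_tool", "kwargs": {
  "targets": "0 0 0 0.06 -0.05 0.2 -1;0 0 0 0 0 0 -1"
}}

```text
time: 27.95
tcp_pos: [0.438, 0.3031, 0.013]
tcp_rot: [[0.936, -0.352, 0.003], [-0.352, -0.936, 0.003], [0.001, -0.004, -1.0]]
wrist_force: [-0.7, 0.7, -0.8]
opening: 0.288
```

```bash
python3 -c "
from h import *
go(436.7,302,11,-.36)"
```

```text
t 27.95 pos [438.  303.1  13. ] turn/0.1 [-0.04 -0.01  0.  ] shift/40mm in target axes [-0.02  0.04  0.05] open 0.288 F [-0.7  0.7 -0.8]
```

Call:
{"fn": "drive_tool", "kwargs": {
  "targets": "0 0 0 0 0 0.08 -1;0 0 0 0 0 0 -0.3;0 0 0 0 0 0 -0.1;0 0 0 0 0 0 0;0 0 0 0 0 -0.5 0;0 0 0 0 0 -0.9 0;0 0 0 0 0 -0.9 0;0 0 0 -0.9 0 -0.9 1;0 0 0 -0.9 0 0 1;0 0 0 -0.7 0 0 1;0 0 0 0 0 0 1"
}}

```text
time: 29.32
tcp_pos: [0.3557, 0.3213, 0.1429]
tcp_rot: [[0.946, -0.323, -0.018], [-0.322, -0.946, 0.038], [-0.029, -0.03, -0.999]]
wrist_force: [0.5, -0.1, 0.1]
opening: 0.908
```

```bash
python3 -c "
from h import *
im,c=shoot('w10.png');go(437,303,11,-.36);report(im,c,dict(black=.018,wood=.026,steel=.018,tile=.006),box=(150,0,600,220));cv2.imwrite('pics/w10z.png',im[0:240,150:500].repeat(2,0).repeat(2,1))"
```

```text
t 29.38 pos [356.5 321.4 142.8] turn/0.1 [-0.3   0.29  0.31] shift/40mm in target axes [ 2.05 -0.28  3.3 ] open 0.951 F [-0.4  0.1 -0.7]
black px 296 145 area 690  ctr [409.8 334. ] LxW 57.5 18.7 ang -0.712
black px 330 113 area 1079  ctr [428.4 296.4] LxW 126.1 22.6 ang -0.226
steel px 318 85 area 1186  ctr [456.1 296.9] LxW 76.4 19.7 ang -0.332
```

View pics/w10z.png

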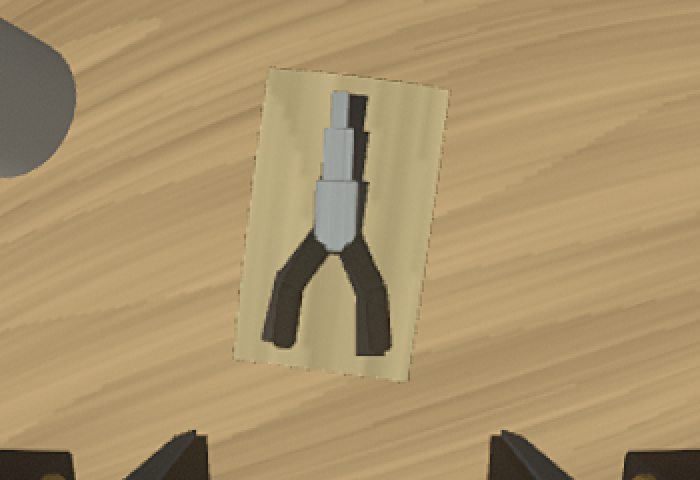

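Call:
{"fn": "drive_tool", "kwargs": {
  "targets": "0 0 -1 0 0 -0.5 1;-0.3 0.3 -0.8 0 0 -0.5 1;0 0 -1 0 0 0 1;0 0 -1 0 0 0 1;0 0 -1 0 0 0 1;0 0 -1 0 0 0 1;0 0 -1 0 0 0 1;0 0 -1 0 0 0 1;0 0 -1 0 0 0 1;0 0 -1 0 0 0 1;0 0 -1 0 0 0 1;0 0 -1 0 0 0 1;0 0 -1 0 0 0 1;0 0 -1 0 0 0 1;0 0 -1 0 0 0 1;0 0 -1 0 0 0 1"
}}

```text
time: 31.38
tcp_pos: [0.3729, 0.3191, 0.1754]
tcp_rot: [[0.276, 0.961, 0.008], [0.961, -0.276, -0.009], [-0.007, 0.01, -1.0]]
wrist_force: [0.4, -0.6, -0.2]
opening: 1.0
```

Call:
{"fn": "drive_tool", "kwargs": {
  "targets": "0 0 -1 0 0 0 1;0 0 -1 0 0 0 1;0 0 -1 0 0 0 1;0 0 -1 0 0 0 1;0 0 -1 0 0 0 1;0 0 -1 0 0 0 1;0 0 -1 0 0 0 1;0 0 -1 0 0 0 1;0 0 -1 0 0 0 1;0 0 -1 0 0 0 1;0 0 -1 0 0 0 1;0 0 -1 0 0 0 1;0 0 -1 0 0 0 1;0 0 -1 0 0 0 1;0 0 0 0 0 0 1"
}}

```text
time: 33.25
tcp_pos: [0.3879, 0.3179, 0.1663]
tcp_rot: [[-0.915, 0.404, 0.007], [0.404, 0.915, -0.02], [-0.014, -0.015, -1.0]]
wrist_force: [-0.1, 0.0, 1.0]
opening: 1.001
```

```bash
python3 -c "
from h import *
go(520,273,150,2.81);print(r.observe()['q'])"
```

```text
t 33.25 pos [387.9 317.9 166.3] turn/0.1 [-0.16  0.14 -0.84] shift/40mm in target axes [-3.49  0.01  0.41] open 1.001 F [-0.1  0.   1. ]
[ 0.67673914  0.24589032  1.79790537 -0.02214131  1.10469402 -0.46850636]
```

Call:
{"fn": "drive_tool", "kwargs": {
  "targets": "-0.15 0.15 -0.8 0 0 0 1;0 0 0 -0.85 0 0 1;0 0 0 -0.85 0 0 1;0 0 0 -0.85 0 0 1;0 0 0 -0.85 0 0.3 1;0 0 0 0 0 0 1"
}}

```text
time: 34.0
tcp_pos: [0.5232, 0.271, 0.1515]
tcp_rot: [[-0.941, 0.339, -0.002], [0.339, 0.941, -0.001], [0.001, -0.001, -1.0]]
wrist_force: [0.1, 0.5, -0.6]
opening: 1.001
```

```bash
python3 -c "
from h import *
im,c=shoot('w11.png');go(437,303,11,2.81);report(im,c,dict(black=.018,wood=.026,steel=.02,tile=.006),box=(150,0,500,220));cv2.imwrite('pics/w11z.png',im[0:240,150:500].repeat(2,0).repeat(2,1))"
```

```text
t 34.05 pos [522.4 271.5 152.1] turn/0.1 [-0.01 -0.01 -0.13] shift/40mm in target axes [2.27 0.05 3.53] open 1.003 F [-0.1  0.5  0.1]
black px 346 67 area 719  ctr [411. 334.] LxW 60.0 18.9 ang -0.685
black px 312 98 area 960  ctr [429.  295.1] LxW 125.6 19.4 ang -0.220
steel px 325 123 area 1142  ctr [456.3 296.7] LxW 76.6 19.3 ang -0.344
```

View pics/w11z.png

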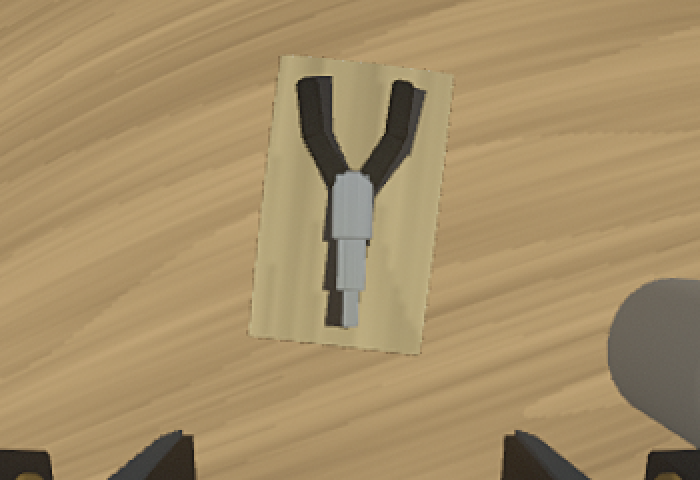

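Call:
{"fn": "drive_tool", "kwargs": {
  "targets": "0 0 0 0.7 0 0.5 1;0 0 0 0.7 0 0.8 0.6;0 0 0 0.7 0 0.8 0.3;0 0 0 0 0 0.8 0.2;0 0 0 0 0 0.3 0.2;0 0 0 0 0 0 0.2"
}}

```text
time: 34.8
tcp_pos: [0.4395, 0.3033, 0.0237]
tcp_rot: [[-0.94, 0.341, 0.002], [0.341, 0.94, 0.003], [-0.001, 0.003, -1.0]]
wrist_force: [0.2, -0.2, -0.0]
opening: 0.597
```

```bash
python3 -c "
from h import *
go(442,301.9,10,2.798)"
```

```text
t 34.80 pos [439.5 303.3  23.7] turn/0.1 [ 0.03  0.01 -0.04] shift/40mm in target axes [-0.07 -0.01  0.34] open 0.597 F [ 0.2 -0.2 -0. ]
```

Call:
{"fn": "drive_tool", "kwargs": {
  "targets": "0 0 0 -0.1 0 0.32 0.2;0 0 0 0 0 0 0.2;0 0 0 0 0 0 -1;0 0 0 0 0 0 -1;0 0 0 0 0 0 -1;0 0 0 0 0 0 -1;0 0 0 0 0 0 -1",
  "newtons": 15
}}

```text
time: 35.67
tcp_pos: [0.4463, 0.3029, 0.0132]
tcp_rot: [[-0.939, 0.343, 0.008], [0.343, 0.939, 0.006], [-0.005, 0.009, -1.0]]
wrist_force: [0.2, 0.0, -0.7]
opening: 0.22
```

```bash
python3 -c "
from h import *
go(442,301.9,10,2.798)"
```

```text
t 35.67 pos [446.3 302.9  13.2] turn/0.1 [ 0.09  0.05 -0.06] shift/40mm in target axes [ 0.09 -0.06  0.08] open 0.220 F [ 0.2  0.  -0.7]
```

Call:
{"fn": "drive_tool", "kwargs": {
  "targets": "0.1 0 0 0 0 -0.2 -1;0 0 0.7 0.05 -0.1 0 -1;0 0 0.6 0 0 0 -1;0 0 0 0 0 0 -1"
}}

```text
time: 36.17
tcp_pos: [0.4433, 0.3002, 0.0228]
tcp_rot: [[-0.886, 0.464, 0.005], [0.464, 0.886, -0.004], [-0.006, -0.001, -1.0]]
wrist_force: [0.2, 0.6, -0.1]
opening: 0.215
```

```bash
python3 -c "
from h import *
go(444.3,297.7,14,2.667)"
```

```text
t 36.17 pos [443.3 300.2  22.8] turn/0.1 [-0.01  0.06 -0.08] shift/40mm in target axes [-0.05 -0.04  0.22] open 0.215 F [ 0.2  0.6 -0.1]
```

Call:
{"fn": "drive_tool", "kwargs": {
  "targets": "0 0.05 -0.05 -0.05 -0.05 0.2 -1;0 0 0 0 0 0.07 -1;0 0 0 0 0 0 -1"
}}

```text
time: 36.55
tcp_pos: [0.4443, 0.2971, 0.013]
tcp_rot: [[-0.889, 0.457, -0.0], [0.457, 0.889, -0.002], [-0.001, -0.002, -1.0]]
wrist_force: [-0.3, -0.3, 0.0]
opening: 0.215
```

```bash
python3 -c "
from h import *
go(444.3,297.7,13,2.667)"
```

```text
t 36.55 pos [444.3 297.1  13. ] turn/0.1 [-0.02  0.01 -0.  ] shift/40mm in target axes [ 0.01  0.01 -0.  ] open 0.215 F [-0.3 -0.3  0. ]
```

Release, back off, look.

Call:
{"fn": "drive_tool", "kwargs": {
  "targets": "0 0 0 0 0 0 -0.4;0 0 0 0 0 0 -0.2;0 0 0 0 0 0 0;0 0 0 0 0 -0.5 0;0 0 0 0 0 -0.9 0;0 0 0 0 0 -0.9 0.5;0 0 0 -0.8 0 -0.9 1;0 0 0 -0.8 0 -0.5 1;0 0 0 -0.8 0 0 1;0 0 0 0 0 0 1"
}}

```text
time: 37.8
tcp_pos: [0.5314, 0.2522, 0.1641]
tcp_rot: [[-0.89, 0.455, -0.002], [0.455, 0.89, -0.004], [0.0, -0.004, -1.0]]
wrist_force: [-0.0, -0.7, 0.2]
opening: 0.992
```

```bash
python3 -c "
from h import *
im,c=shoot('w12.png');go(437,303,11,2.667);report(im,c,dict(black=.018,wood=.026,steel=.02,tile=.006),box=(150,0,500,220));cv2.imwrite('pics/w12z.png',im[0:240,150:500].repeat(2,0).repeat(2,1))"
```

```text
t 37.85 pos [530.4 252.7 164. ] turn/0.1 [-0.05 -0.01  0.03] shift/40mm in target axes [2.65 0.05 3.83] open 0.995 F [-0.3  0.1 -0.1]
black px 337 86 area 658  ctr [437.2 312.1] LxW 125.2 19.2 ang -0.692
black px 308 53 area 588  ctr [395.1 302.4] LxW 57.8 18.0 ang -0.170
steel px 324 108 area 1021  ctr [453.7 291.4] LxW 75.9 19.1 ang -0.472
```

View pics/w12z.png

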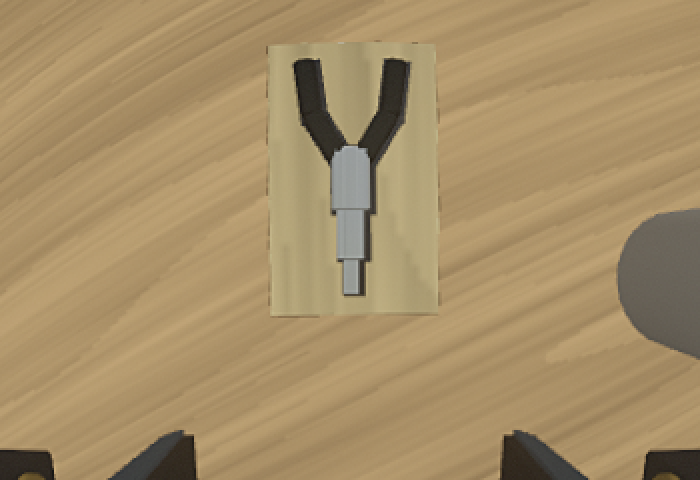

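Call:
{"fn": "drive_tool", "kwargs": {
  "targets": "0 0 0 -0.45 -0.85 -0.2 1;0 0 0 -0.45 -0.85 -0.2 1;0 0 0 -0.45 -0.85 0 1;0 0 0 -0.45 -0.85 0 1;0 0 0 -0.45 -0.85 0 1;0 0 0 -0.45 -0.85 0 1;0 0 0 -0.45 -0.85 0 1;0 0 0 -0.45 -0.85 0 1;0 0 0 -0.45 -0.85 0 1;0 0 0 -0.45 -0.85 0 1;0 0 0 -0.45 -0.85 0 1;0 0 0 -0.45 -0.85 0 1;0 0 0 -0.45 -0.85 0 1;0 0 0 -0.3 -0.85 0 1;0 0 0 0 0 0 1"
}}

```text
time: 39.72
tcp_pos: [0.5238, -0.2834, 0.1744]
tcp_rot: [[-0.898, 0.44, -0.023], [0.44, 0.898, 0.005], [0.023, -0.005, -1.0]]
wrist_force: [0.7, 0.6, -0.1]
opening: 0.995
```

```bash
python3 -c "
from h import *
im,c=shoot('w13.png');go(525,-326,160,2.667);report(im,c,dict(black=.018,wood=.032,steel=.019,tile=.006),box=(50,0,600,220))"
```

```text
t 39.77 pos [ 523.9 -282.1  174.4] turn/0.1 [-0.05 -0.23  0.2 ] shift/40mm in target axes [-0.53 -0.96  0.36] open 0.997 F [-0.2  0.3  0.3]
black px 301 120 area 171  ctr [ 441.6 -269.9] LxW 110.0 13.2 ang -0.568
wood px 585 130 area 597  ctr [594.4  67.9] LxW 101.0 31.7 ang 0.136
wood px 290 101 area 1626  ctr [ 419.3 -271.9] LxW 68.7 27.4 ang -0.436
steel px 598 164 area 411  ctr [656.2  90.7] LxW 86.2 29.2 ang -1.460
steel px 290 152 area 279  ctr [ 468.3 -297.9] LxW 40.7 14.9 ang -0.470
```

View pics/w13.png

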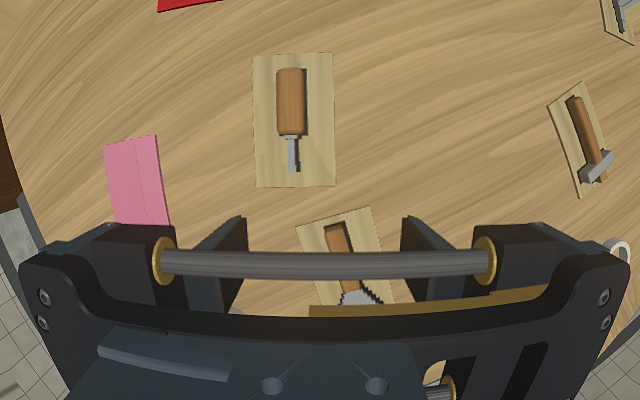

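Call:
{"fn": "drive_tool", "kwargs": {
  "targets": "0 0 0 0.9 -0.9 -0.5 1;0 0 0 0 -0.9 -0.5 1;0 0 0 0 -0.9 -0.5 1;0 0 0 0 -0.9 0 1;0 0 0 0 -0.9 0 1;0 0 0 0 0 0 1;0 0 0 0 0 0 1"
}}

```text
time: 40.65
tcp_pos: [0.4142, -0.4186, 0.2359]
tcp_rot: [[-0.904, 0.427, -0.026], [0.426, 0.904, 0.015], [0.03, 0.002, -1.0]]
wrist_force: [-0.2, -0.3, 0.4]
opening: 1.0
```

```bash
python3 -c "
from h import *
a=r.grab_frame('scene')[120:390,220:500,::-1]
cv2.imwrite('pics/s14.png',cv2.resize(a,None,fx=2.2,fy=2.2,interpolation=cv2.INTER_CUBIC));a=r.grab_frame('side')[120:400,230:480,::-1];cv2.imwrite('pics/d14.png',cv2.resize(a,None,fx=2.1,fy=2.1,interpolation=cv2.INTER_CUBIC))
print(r.observe()['tcp_pos'])"
```

```text
[ 0.41429497 -0.41877371  0.23605285]
```

View pics/s14.png

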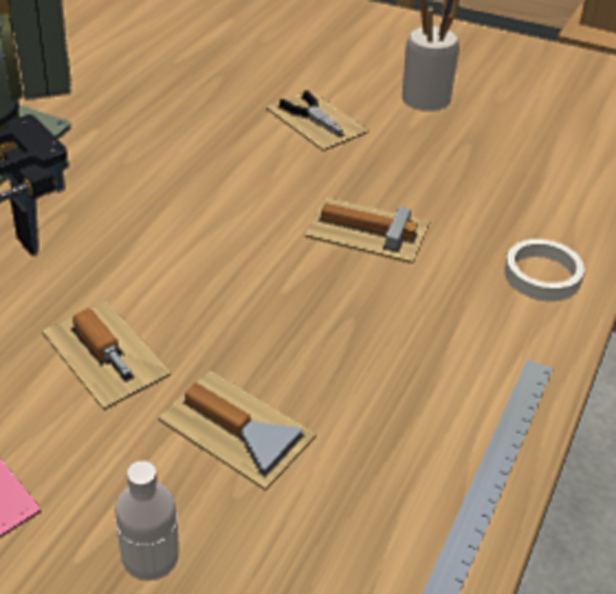

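View pics/d14.png

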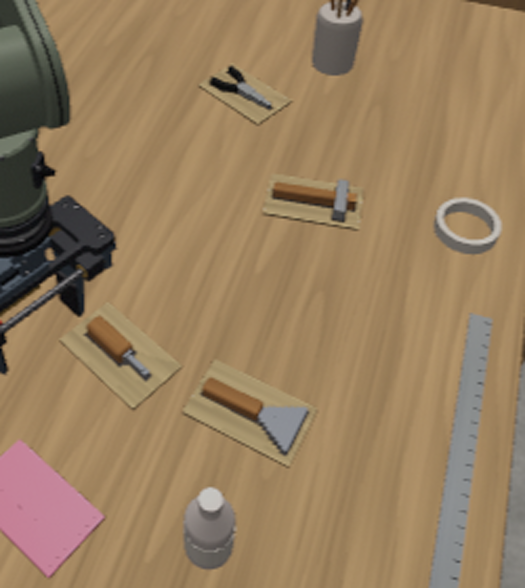

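Both views show all four tools flat on their own tiles, heads over heads. The jar (430, 70 in the crop) and bottle (148, 525) stand where they were, and the gripper is clear.

```bash
python3 -c "
from workcell import r
r.close_job()"
```

```text
the job is handed in; nothing more can be done
```

All four tools are back on the tiles with their own outlines, and the job was handed in at about 41 s of the 99 s allowed. No verdict comes back from the hand-in.

My last checks come from the wrist camera, each centre compared with the outline's centre I had measured:

| Tool | Centre off by | Turn off by |
|---|---|---|
| Hammer | about 1 mm | under 0.01 rad |
| Scraper | about 1 mm | under 0.01 rad |
| Screwdriver | about 2 mm | about 0.03 rad at most |
| Pliers | about 2 mm | under 0.01 rad |

- **Pliers, mended:** The last joint reached the end of its range during the first placing, which left the pliers about 0.14 rad off. I gripped them again from the other side and turned them straight.
- **Screwdriver, a disagreement:** One early oblique view put its handle and shank several millimetres apart. A closer view settled this as a viewing-angle effect.
- **Tile centres, a disagreement:** The scene camera placed the tile centres up to 10 mm from where the wrist camera did, probably because the tile edges show in that view. I used the wrist camera.
- **Jar and bottle:** The arm did not go near either. They look unmoved in the final pictures, but I did not measure them again.

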